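Right the toppled star-wheel drum against the fence

TASK

A tall star-wheel drum has toppled and is slumped with its top end against the steel fence. Push its foot in towards the fence, keeping its top end bearing on the fence so that it climbs, until the drum stands upright on the bench; then slide it back, still standing, until it is flush against the fence, and press it home there for a moment with about 10 N. Never press it on the fence with more than 20 N or lift it off the bench, leave the other parts where they are and let go at the end.

Things in the scene. Friction and masses are not known exactly. Their poses are not given: they have to be found in the camera images.
- drum: toppled cream slippery plastic drum, 240 mm long, 83 mm diameter, with an 18 mm thick six-toothed star plate at each end, 88 mm over opposite teeth (square ends 36 mm wide). About 0.7 kg, top-heavy; friction about 0.35 on all it touches. Origin: centre of its underside (foot). z runs from foot to top; y points to the tooth on the fence side. Balances on its foot's edge at about 16 degrees of tilt
- drum_top (a point): centre of the drum's top face, 240 mm from the foot along its axis. At the start the drum leans about 40 degrees from upright, top towards the fence: it rests on the fence-side edges of its foot (on the bench) and of its top (on the fence), and its underside faces away from the fence. Once pushed past its balance point it settles onto its foot by itself when let go
- fence: upright grey sheet-steel panel fixed to the bench, 460 mm long, 270 mm high, 12 mm thick, rigid. Origin: bottom middle of its front face. x runs along the panel, z up, y into the panel: the front face is the plane y = 0 and the drum lies on the -y side
- short_spool: bystander: short spool standing on the bench, two eight-toothed cream plates 100 mm across on a steel core, 91 mm tall. Origin: centre of its underside
- flat_pair: bystander: pair of ten-toothed wheels, cream below and black above, 130 mm across, 48 mm tall, lying flat on the bench. Origin: centre of its underside
- spanner: bystander: steel open-ended spanner lying on the bench, about 180 mm long along its x axis. Origin: its middle, at the underside
Mind the look-alikes: they are no part of the job. Leave any blue or pink look-alike of the drum alone.

How it is judged:
On the way, in this order (a step that is already met when the one before it is completed fails the run):
1. the drum is part way up (between 14 and 33 degrees from upright) with its top end bearing on the fence (angle between drum's own z axis and vertical between 0.24 and 0.58 rad and contact force between drum and fence above 0.2 N), for 0.1 s.
2. the standing drum is pressed home against the fence with about 10 N (6.5 to 14 N) (angle between drum's own z axis and vertical below 0.05 rad and y of drum in the frame of fence above -0.047 m and contact force between drum and fence between 6.5 and 14 N), for 0.2 s.
At the end, for the whole second after the job is handed in: the drum stands upright on the bench (within 2 degrees), at rest, with its fence-side tooth flush against the front of the fence, within 150 mm of the panel's middle (gap at most 3 mm, square to it within 4 degrees) (angle between drum's own z axis and vertical below 0.035 rad and y of drum in the frame of fence above -0.047 m and x of drum in the frame of fence between -0.15 and 0.15 m and angle between the y axis of drum and the y axis of fence, either way round below 0.07 rad and height (world z) of drum below 0.004 m and linear speed of drum below 0.01 m/s); the robot touches nothing.
It fails at once if the drum pressed against the fence with more than 20 N (contact force between drum and fence above 20 N).
It fails at once if the drum lifted off the bench (centre of its foot above 50 mm) (height (world z) of drum above 0.05 m).
It fails at once if the short spool, flat pair or spanner moved by more than 15 mm (distance of any of short_spool, flat_pair, spanner from where it was at the start of the episode above 0.015 m).
It also fails if it takes over 67 s, if anything falls off the work surface, if the arm or the gripper's body presses on something with over 40 N, if the wrist force passes 120 N, or if a joint passes its speed limit or range.

ROBOT

A 6-joint arm with a two-finger parallel gripper is mounted at the origin on the work surface. World frame = base frame: x ahead of the robot, y to its left, z up, the work surface at z = 0. Lengths are in m, angles in rad, forces in N, time in s.
With the tool pointing down it reaches from about 0.25 to 0.775 m from the base axis. Payload 4 kg.
Tool frame: the origin (TCP) lies at the very end of the fingers, on their centre line; the grasp point (between the pads) lies 19 mm behind it; y points along the fingers, x is the direction in which the jaws open and shut, and the axes are right-handed (so a half turn about y gives the same grasp; the last joint's range is limited). The gripper opens to 94 mm and grips with 3 to 60 N. Pads are 16 mm wide; open, the fingers measure 119 mm over their backs; the gripper's body (75 mm by 177 mm) begins 78 mm behind the grasp point.
Start: joints at [1.104, 0.087, 1.371, -0, 1.684, -0.103], TCP at [0.196, 0.514, 0.206] pointing down, gripper open.
Joint ranges: [-3.1, 3.1], [-0.76, 2.03], [0.27, 2.55], [-1.08, 4.22], [0.17, 2.65], [-2.57, 2.57]. Speed limits (rad/s): [2.79, 2.79, 3.14, 3.14, 3.14, 3.14].

INTERFACE

Orientations are given as [roll, pitch, yaw] about the fixed x, y, z axes, in that order (R = Rz(yaw) Ry(pitch) Rx(roll)).
In Python, from bench import robot, snapshot, workorder gives the robot as it stands.
- The arm moves only by the tool play_rows, never from a script. Its argument "steps" is a list of rows, each an object of numbers: "x", "y", "z": the shift along the world's x, y, z in m; "rx", "ry", "rz": the turn, a rotation vector about the world's x, y, z in rad; "hand": the finger opening in m, from 0 to 0.094. A call has 1 to 8 rows; each row shifts and turns the commanded pose from where the row before left it; what a row does not reach is not made up. A row lasts 1/8 s, in which the tool goes at most 62.5 mm and 10.7 degrees, less where a joint would pass 70% of its speed; a pose out of reach is approached as far as the arm can. A call is refused whole if a number of a shift passes 0.0625 or a number of a turn 0.188, either way. A call with a gripper value outside its range is refused whole. The fingers move at their own pace and stop on an object; the grip force is fixed at half the most. Time passes only in rows, so rows that do not move let the fingers close. It gives the time, the measured TCP pose, the force and the opening at its end, in the units of the state.
- robot.get_obs(): the state, without advancing time (a new reading comes with each control period).
- snapshot(name): name is "side" or "top"; returns a dict with "color" (384x512x3 uint8, red, green, blue), "range_z" (384x512 float32, m along the optical axis (not along the pixel's ray), 0 where there is no reading), "fov_y" (degrees; the focal length in pixels is half the picture's height over the tangent of half this angle, whatever the lens; pixels are square), "cx", "cy" (the principal point, pixels), "T" (4x4, takes a point from camera to world coordinates). Camera axes: x right, y down, z forward; pixel columns grow to the right and rows downward; lengths in m; the calibration is good to about 2 mm. A picture is of the moment at which its call begins.
- workorder.close_job(): hands the job in, once; it reports no verdict.
The state is a dict: "time": time; "joint_positions": joint angles; "qvel": joint speeds; "joint_torque": joint torques, N m; "tool_pos": TCP position; "ee_rot": TCP orientation; "wrist_force": force on the tool from outside, world axes, zero at the start; "wrist_torque": the same for the moment, N m; "width": finger opening in m.
Only numpy, scipy, OpenCV 4.12 (cv2) and the standard library are available. Lean on these libraries where they do the work, as an engineer would, in place of code of your own. Each camera call takes 0.05 s, during which the arm holds its last target.

## Working session

There is one attempt and no reset: what is moved stays moved. The work goes in short steps, Python scripts to look and compute and a tool call to move; the robot and the scene stay as the last step left them, time stands still between calls to the robot, and variables do not carry over. Pictures are saved under pics/ and viewed, and the job is handed in when it is done.

Besides the shell and the picture viewer there is one more tool, called after ">>>" as name(argument=value, ...) on one line, values as JSON. play_rows: Moves the arm, as the interface text tells. Its arguments: {"type":"object","properties":{"steps":{"type":"array"}},"required":["steps"]}

```bash
mkdir -p pics; ls
cat > h.py <<'E'
import numpy as np, cv2
from bench import robot, snapshot, workorder
def save(n,f):
    s=snapshot(n); cv2.imwrite(f,cv2.cvtColor(s["color"],cv2.COLOR_RGB2BGR)); np.savez(f[:-4]+".npz",**{k:np.array(v) for k,v in s.items()}); return s
def pts(s):
    d=np.array(s["range_z"]); H,W=d.shape; f=H/2/np.tan(np.radians(float(s["fov_y"]))/2)
    u,v=np.meshgrid(np.arange(W),np.arange(H))
    P=np.stack([(u-s["cx"])/f*d,(v-s["cy"])/f*d,d,np.ones_like(d)],-1)@np.array(s["T"]).T
    P=P[...,:3]; P[d==0]=np.nan; return P
E
python3 - <<'E'
from h import *
np.set_printoptions(precision=4,suppress=True)
print(robot.get_obs())
for n in("side","top"):
    s=save(n,f"pics/{n}0.png"); print(s["T"],s["fov_y"],s["cx"],s["cy"])
E
```

```text
pics
{'time': 0.0, 'joint_positions': array([ 1.1039,  0.088 ,  1.3722, -0.    ,  1.6836, -0.1031]), 'qvel': array([ 0.0007, -0.0002,  0.0019,  0.0021,  0.0003,  0.001 ]), 'joint_torque': array([ -0.0003, -34.0182, -30.2425,   0.0716,   0.0331,  -0.0002]), 'tool_pos': array([0.1955, 0.5135, 0.2043]), 'ee_rot': array([-1.5706,  0.0022,  1.207 ]), 'wrist_force': array([-0.0207, -0.1213, -0.2591]), 'wrist_torque': array([-0.0244,  0.0341,  0.0365]), 'width': 0.09439819802937442}
[[ 0.8144 -0.4313  0.3882  0.1405]
 [-0.5802 -0.6137  0.5354 -0.5879]
 [ 0.0073 -0.6613 -0.7501  0.9204]
 [ 0.      0.      0.      1.    ]] 57.45707656538557 259.7109672920575 191.9052886415515
[[ 0.0125 -0.9898  0.142   0.3678]
 [-0.9998 -0.0106  0.0141 -0.0299]
 [-0.0125 -0.1422 -0.9898  1.2924]
 [ 0.      0.      0.      1.    ]] 54.94630314754113 252.54657881908284 190.3433573140485
```

View pics/side0.png

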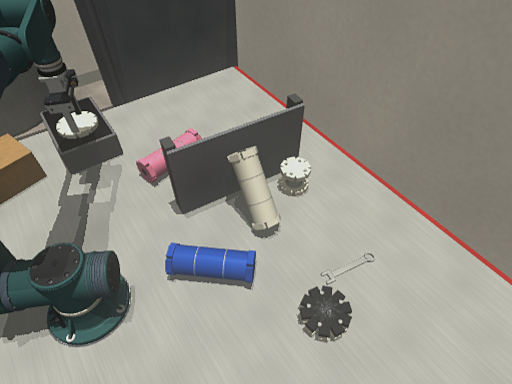

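View pics/top0.png

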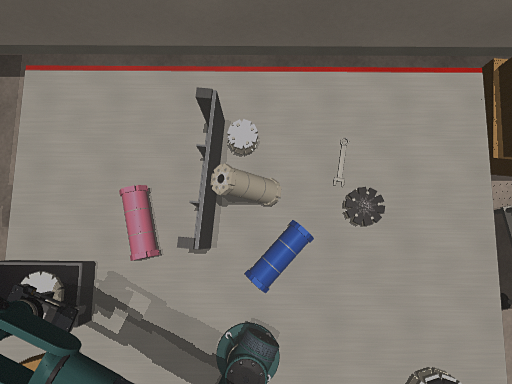

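The side view shows the cream drum leaning with its top at about (243,155) and its foot at about (265,228). The short spool is at (295,175). In the top view the fence runs along columns 200–222. The drum's top is at (222,178) and its foot at (272,192), and the spool sits close by at (243,135). Next I'll measure them.

```bash
cat > m.py <<'E'
from h import *
import sys
np.set_printoptions(precision=4,suppress=True)
def load(f): return {k:v for k,v in np.load(f).items()}
s=load("pics/side0.npz");t=load("pics/top0.npz")
Ps,Pt=pts(s),pts(t)
# fence front face from side view: region below
def reg(P,r0,r1,c0,c1): return P[r0:r1,c0:c1].reshape(-1,3)
Q=np.vstack([reg(Ps,155,195,190,230),reg(Ps,125,150,260,290)])
Q=Q[np.isfinite(Q).all(1)]
for it in range(4):
    c=Q.mean(0); n=np.linalg.svd(Q-c)[2][2]; e=(Q-c)@n; Q=Q[abs(e)<max(.003,2*e.std())]
print("fence",c,n,e.std())
# top of fence in top view
for P,nm in((Ps,'s'),(Pt,'t')):
    pass
n=n*np.sign(n[1])
def cut(P,C): 
    m=np.isfinite(P).all(-1)&(C.astype(int)[...,0]>C.astype(int)[...,2]+8)&(C.min(-1)>90)
    d=(P-c)@n
    return P[m&(d<0.01)&(d>-0.3)&(P[...,2]>0.012)]
print("top pix fence", [ (rc,Pt[rc]) for rc in [(100,212),(240,205),(170,213),(120,214),(220,208)]])
print("bench",Pt[300,400],Ps[250,150])
for rc in [(155,243),(228,265),(190,252)]: print(rc,Ps[rc])
for rc in [(178,222),(192,272),(135,243),(206,363)]: print(rc,Pt[rc])
E
python3 m.py
python3 - <<'E'
import cv2
a=cv2.imread('pics/side0.png')[100:260,150:350]; cv2.imwrite('pics/c1.png',cv2.resize(a,None,fx=4,fy=3.7*1.0,interpolation=2) if 0 else cv2.resize(a,None,fx=3.7,fy=3.7,interpolation=2))
a=cv2.imread('pics/top0.png')[80:260,180:400]; cv2.imwrite('pics/c2.png',cv2.resize(a,None,fx=3.3,fy=3.3,interpolation=2))
E
```

```text
fence [0.5393 0.1204 0.144 ] [-0.0835 -0.9965 -0.0017] 0.0012409369701913504
top pix fence [((100, 212), array([0.7776, 0.1055, 0.2716])), ((240, 205), array([0.376 , 0.1297, 0.1556])), ((170, 213), array([0.5964, 0.1127, 0.1441])), ((120, 214), array([0.7253, 0.1009, 0.2487])), ((220, 208), array([0.4378, 0.1236, 0.1456]))]
bench [ 0.1847 -0.5139 -0.    ] [0.2061 0.0673 0.0027]
(155, 243) [0.5394 0.0464 0.2326]
(228, 265) [ 0.5398 -0.0681  0.0029]
(190, 252) [ 0.5274 -0.0152  0.1451]
(178, 222) [0.5578 0.0761 0.2185]
(192, 272) [ 0.5359 -0.0769  0.087 ]
(135, 243) [0.7275 0.0216 0.0917]
(206, 363) [ 0.4967 -0.3843  0.0515]
```

View pics/c1.png

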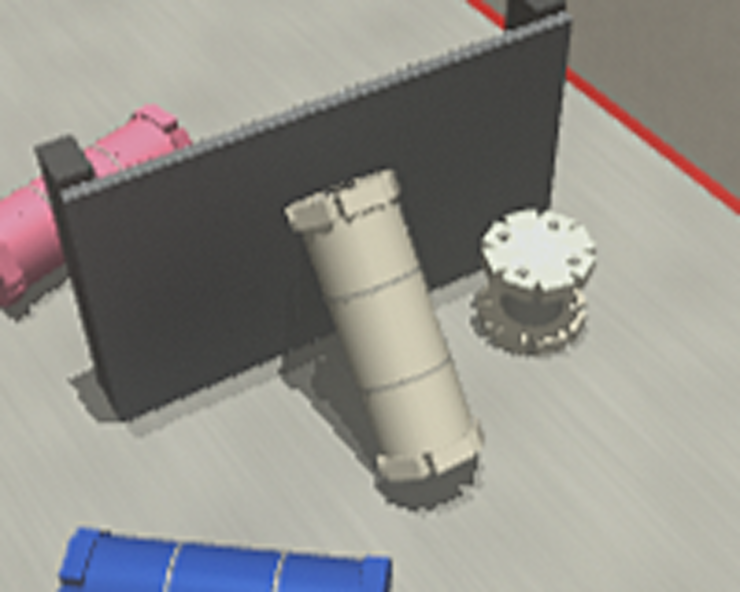

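View pics/c2.png

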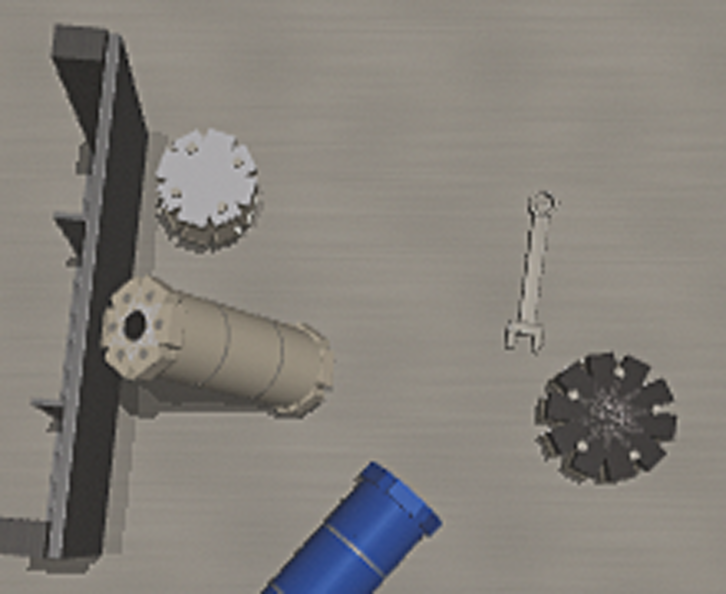

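```bash
cat >> m.py <<'E'
print('----')
from scipy.optimize import least_squares
yaw=np.arctan2(-n[0],n[1]); fx=np.array([np.cos(yaw),np.sin(yaw),0]); fy=np.array([-np.sin(yaw),np.cos(yaw),0])
# fence ends from grey panel pixels in side+top
D=[]
for P,C in((Ps,s["color"]),(Pt,t["color"])):
    m=np.isfinite(P).all(-1)
    F=P[m&(abs((P-c)@n)<.004)&(P[...,2]>.1)&(P[...,2]<.25)]
    e=F@fx; print("fence x extents",np.percentile(e,[0,.5,2,98,99.5,100]))
    a=(F-c)@n; print(len(F),a.mean())
    D.append(e)
G=[]
for P,C in((Ps,s["color"]),(Pt,t["color"])):
    C=C.astype(int)
    d=(P-c)@fy; x=P@fx
    m=np.isfinite(P).all(-1)&(d<-.012)&(d>-.26)&(P[...,2]>.02)&(abs(x-(np.array([.545,-.02,0])@fx))<.075)&(C[...,0]>C[...,2]-5)
    G.append(P[m]); print(len(G[-1]))
Q=np.vstack(G)
def res(p,Q=Q):
    o=np.array([p[0],0,p[1]]) # point in (fx, fy=-.1, z)
    q=np.stack([(Q-c)@fx-p[0],(Q-c)@fy+.11,Q[:,2]-p[1]],1)
    a=np.array([p[2],np.sin(p[3]),np.cos(p[3])]); a/=np.linalg.norm(a)
    s_=q@a; r=np.linalg.norm(q-s_[:,None]*a,axis=1)
    return r-.0415
for q_,nm in((Q,'both'),(G[0],'side'),(G[1],'top')):
    r=least_squares(res,[0,.12,0,.7],loss='soft_l1',f_scale=.002,kwargs=dict(Q=q_)); print(nm,r.x,np.degrees(r.x[3]),np.median(abs(res(r.x,q_))))
p=r.x
print("yaw",yaw,"fx",fx,"fy",fy)
# blue end & blobs
Cb=t["color"].astype(int); m=(Cb[...,2]>Cb[...,0]+50)&(Pt[...,2]>.01); B=Pt[m]; print("blue",B.min(0),B.max(0)); 
print("blue in fence: x",((B-c)@fx).min(),((B-c)@fx).max(),"y",((B-c)@fy).max())
k=np.argmax((B-c)@fy);print(B[k])
E
python3 m.py | sed -n '/----/,$p'
```

```text
----
fence x extents [0.3376 0.3387 0.3442 0.795  1.4746 1.4794]
4213 4.655905143057792e-05
fence x extents [0.3379 0.3395 0.3485 0.7915 0.796  0.7986]
451 -0.0037546083492820443
2211
1791
both [ 0.0217  0.1238 -0.0004  0.7023] 40.23905042236488 0.0016969807052047321
side [ 0.0217  0.1217 -0.0001  0.702 ] 40.22425250297559 0.0011491890638613417
top [ 0.0216  0.1265 -0.0005  0.7031] 40.28657860621569 0.0014152029063628016
yaw -0.08363398566861721 fx [ 0.9965 -0.0835  0.    ] fy [0.0835 0.9965 0.    ]
blue [ 0.2151 -0.215   0.0422] [0.4466 0.0091 0.0939]
blue in fence: x -0.30802257628636137 -0.06998897055609624 y -0.13336179229205405
[0.271  0.0091 0.0531]
```

>>> play_rows(steps=[{"z": 0.05,"hand": 0.01},{"z": 0.05,"hand": 0.01},{"z": 0.05,"hand": 0.01},{"z": 0.05,"hand": 0.01},{"x": 0.0245,"y": -0.0467,"rz": -0.0922,"hand": 0.01},{"x": 0.0245,"y": -0.0467,"rz": -0.0922,"hand": 0.01},{"x": 0.0245,"y": -0.0467,"rz": -0.0922,"hand": 0.01},{"x": 0.0245,"y": -0.0467,"rz": -0.0922,"hand": 0.01}])

```text
schema error: expected keys x, y, z, rx, ry, rz, hand
```

>>> play_rows(steps=[{"x": 0.0245,"y": -0.0467,"rz": -0.0922,"hand": 0.01},{"x": 0.0245,"y": -0.0467,"rz": -0.0922,"hand": 0.01},{"x": 0.0245,"y": -0.0467,"rz": -0.0922,"hand": 0.01},{"x": 0.0245,"y": -0.0467,"rz": -0.0922,"hand": 0.01},{"x": 0.0245,"y": -0.0467,"rz": -0.0922,"hand": 0.01},{"x": 0.0245,"y": -0.0467,"rz": -0.0922,"hand": 0.01},{"x": 0.0245,"y": -0.0467,"rz": -0.0922,"hand": 0.01},{"x": 0.0245,"y": -0.0467,"rz": -0.0922,"hand": 0.01}])

```text
schema error: expected keys x, y, z, rx, ry, rz, hand
```

>>> play_rows(steps=[{"x": 0.0245,"y": -0.0567,"rz": -0.0922,"hand": 0.01},{"x": 0.0245,"y": -0.0567,"rz": -0.0922,"hand": 0.01},{"hand": 0.01}])

```text
schema error: expected keys x, y, z, rx, ry, rz, hand
```

All seven keys have to be given in every row.

>>> play_rows(steps=[{"x": 0,"y": 0,"z": 0.05,"rx": 0,"ry": 0,"rz": 0,"hand": 0.01},{"x": 0,"y": 0,"z": 0.05,"rx": 0,"ry": 0,"rz": 0,"hand": 0.01},{"x": 0,"y": 0,"z": 0.05,"rx": 0,"ry": 0,"rz": 0,"hand": 0.01},{"x": 0,"y": 0,"z": 0.05,"rx": 0,"ry": 0,"rz": 0,"hand": 0.01},{"x": 0.0245,"y": -0.0467,"z": 0,"rx": 0,"ry": 0,"rz": -0.0922,"hand": 0.01},{"x": 0.0245,"y": -0.0467,"z": 0,"rx": 0,"ry": 0,"rz": -0.0922,"hand": 0.01},{"x": 0.0245,"y": -0.0467,"z": 0,"rx": 0,"ry": 0,"rz": -0.0922,"hand": 0.01},{"x": 0.0245,"y": -0.0467,"z": 0,"rx": 0,"ry": 0,"rz": -0.0922,"hand": 0.01}])

```text
time: 1.1
tool_pos: [0.2941, 0.3257, 0.405]
ee_rot: [-1.571, 0.001, 0.836]
wrist_force: [0.9, -0.6, 0.2]
width: 0.0175
```

>>> play_rows(steps=[{"x": 0.0245,"y": -0.0467,"z": 0,"rx": 0,"ry": 0,"rz": -0.0922,"hand": 0.01},{"x": 0.0245,"y": -0.0467,"z": 0,"rx": 0,"ry": 0,"rz": -0.0922,"hand": 0.01},{"x": 0.0245,"y": -0.0467,"z": 0,"rx": 0,"ry": 0,"rz": -0.0922,"hand": 0.01},{"x": 0.0245,"y": -0.0467,"z": 0,"rx": 0,"ry": 0,"rz": -0.0922,"hand": 0.01},{"x": 0.0245,"y": -0.0467,"z": 0,"rx": 0,"ry": 0,"rz": -0.0922,"hand": 0.01},{"x": 0.0245,"y": -0.0467,"z": 0,"rx": 0,"ry": 0,"rz": -0.0922,"hand": 0.01},{"x": 0.0245,"y": -0.0467,"z": 0,"rx": 0,"ry": 0,"rz": -0.0922,"hand": 0.01},{"x": 0.0245,"y": -0.0467,"z": 0,"rx": 0,"ry": 0,"rz": -0.0922,"hand": 0.01}])

```text
time: 2.1
tool_pos: [0.4902, -0.0481, 0.405]
ee_rot: [-1.57, 0.0, 0.097]
wrist_force: [0.1, 0.2, 0.4]
width: 0.0099
```

>>> play_rows(steps=[{"x": 0.0245,"y": -0.0467,"z": 0,"rx": 0,"ry": 0,"rz": -0.0922,"hand": 0.01},{"x": 0.0245,"y": -0.0467,"z": 0,"rx": 0,"ry": 0,"rz": -0.0922,"hand": 0.01},{"x": 0,"y": -0.02,"z": 0,"rx": 0,"ry": 0,"rz": 0,"hand": 0.01},{"x": 0,"y": 0,"z": 0,"rx": 0,"ry": 0,"rz": 0,"hand": 0.01}])

```text
time: 2.6
tool_pos: [0.5384, -0.1605, 0.4047]
ee_rot: [-1.57, 0.002, -0.085]
wrist_force: [-0.6, 0.6, -0.1]
width: 0.01
```

Run:
```python
from h import *
o=robot.get_obs();print(o)
save("side","pics/side1.png")
```

```text
{'time': 2.6, 'joint_positions': array([-3.90826688e-01,  1.69224015e-01,  8.83296702e-01,  3.30574438e-04,
        2.09118281e+00, -3.05753714e-01]), 'qvel': array([ 0.03637075, -0.03855501,  0.00173247,  0.0134701 ,  0.00292492,
        0.0097011 ]), 'joint_torque': array([ -1.10053729, -34.75552082, -28.61220717,  -0.08858537,
        -0.04587496,  -0.06714773]), 'tool_pos': array([ 0.53838195, -0.1605002 ,  0.40466902]), 'ee_rot': array([-1.56988709,  0.00192651, -0.08490803]), 'wrist_force': array([-0.61660663,  0.62157361, -0.05863731]), 'wrist_torque': array([-0.05372305,  0.07479328,  0.00994225]), 'width': 0.010012273590674364}
```

View pics/side1.png

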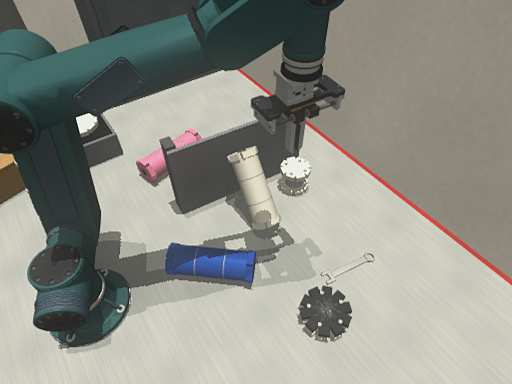

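>>> play_rows(steps=[{"x": 0,"y": 0,"z": -0.06,"rx": 0,"ry": 0,"rz": 0,"hand": 0.01},{"x": 0,"y": 0,"z": -0.06,"rx": 0,"ry": 0,"rz": 0,"hand": 0.01},{"x": 0,"y": 0,"z": -0.06,"rx": 0,"ry": 0,"rz": 0,"hand": 0.01},{"x": 0,"y": 0,"z": -0.06,"rx": 0,"ry": 0,"rz": 0,"hand": 0.01},{"x": 0,"y": 0,"z": -0.06,"rx": 0,"ry": 0,"rz": 0,"hand": 0.01},{"x": 0,"y": 0,"z": -0.04,"rx": 0,"ry": 0,"rz": 0,"hand": 0.01},{"x": 0,"y": 0,"z": -0.02,"rx": 0,"ry": 0,"rz": 0,"hand": 0.01},{"x": 0,"y": 0,"z": 0,"rx": 0,"ry": 0,"rz": 0,"hand": 0.01}])

```text
time: 3.65
tool_pos: [0.5374, -0.1575, 0.0446]
ee_rot: [-1.569, 0.003, -0.081]
wrist_force: [0.6, 1.0, -0.2]
width: 0.0099
```

>>> play_rows(steps=[{"x": 0.0025,"y": 0.03,"z": 0,"rx": 0,"ry": 0,"rz": 0,"hand": 0.01},{"x": 0,"y": 0,"z": 0,"rx": 0,"ry": 0,"rz": 0,"hand": 0.01}])

```text
time: 3.9
tool_pos: [0.5425, -0.128, 0.0481]
ee_rot: [-1.571, -0.004, -0.08]
wrist_force: [0.4, 0.0, -1.2]
width: 0.0101
```

Run:
```python
from h import *
print(robot.get_obs()["wrist_force"],robot.get_obs()["tool_pos"])
s=save("side","pics/side2.png")
a=cv2.imread('pics/side2.png')[120:280,180:380]; cv2.imwrite('pics/c3.png',cv2.resize(a,None,fx=3.7,fy=3.7,interpolation=2))
```

```text
[ 0.38432066  0.00998827 -1.16382231] [ 0.54248203 -0.12797647  0.04810553]
```

View pics/c3.png

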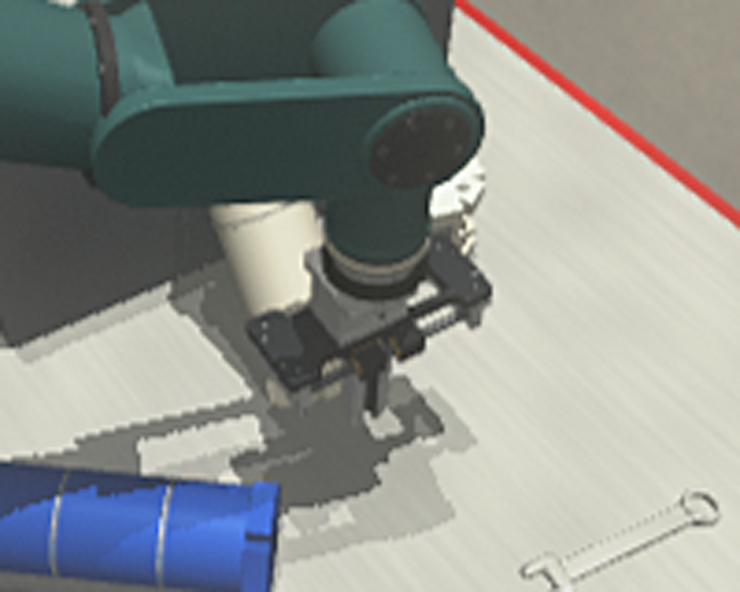

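>>> play_rows(steps=[{"x": 0,"y": 0.006,"z": 0,"rx": 0,"ry": 0,"rz": 0,"hand": 0.01},{"x": 0,"y": 0.004,"z": 0,"rx": 0,"ry": 0,"rz": 0,"hand": 0.01},{"x": 0,"y": 0.003,"z": -0.001,"rx": 0,"ry": 0,"rz": 0,"hand": 0.01},{"x": 0,"y": 0.002,"z": -0.002,"rx": 0,"ry": 0,"rz": 0,"hand": 0.01}])

```text
time: 4.45
tool_pos: [0.5412, -0.1148, 0.0424]
ee_rot: [-1.571, -0.0, -0.084]
wrist_force: [0.3, -0.4, 0.4]
width: 0.01
```

>>> play_rows(steps=[{"x": 0,"y": 0.002,"z": -0.002,"rx": 0,"ry": 0,"rz": 0,"hand": 0.01},{"x": 0,"y": 0.002,"z": -0.002,"rx": 0,"ry": 0,"rz": 0,"hand": 0.01}])

```text
time: 4.7
tool_pos: [0.542, -0.1142, 0.0398]
ee_rot: [-1.578, -0.003, -0.084]
wrist_force: [-1.8, -9.9, 5.9]
width: 0.0094
```

>>> play_rows(steps=[{"x": 0,"y": 0.002,"z": -0.0015,"rx": 0,"ry": 0,"rz": 0,"hand": 0.01},{"x": 0,"y": 0.002,"z": -0.0015,"rx": 0,"ry": 0,"rz": 0,"hand": 0.01}])

```text
time: 4.95
tool_pos: [0.5426, -0.1112, 0.0377]
ee_rot: [-1.579, -0.004, -0.085]
wrist_force: [-1.3, -9.4, 6.6]
width: 0.0099
```

>>> play_rows(steps=[{"x": 0,"y": 0.002,"z": -0.0015,"rx": 0,"ry": 0,"rz": 0,"hand": 0.01},{"x": 0,"y": 0.001,"z": -0.001,"rx": 0,"ry": 0,"rz": 0,"hand": 0.01}])

```text
time: 5.2
tool_pos: [0.5426, -0.1077, 0.035]
ee_rot: [-1.578, -0.004, -0.085]
wrist_force: [0.3, -8.6, 4.7]
width: 0.0103
```

>>> play_rows(steps=[{"x": 0.0002,"y": 0.0025,"z": -0.0015,"rx": 0,"ry": 0,"rz": 0,"hand": 0.01},{"x": 0.0002,"y": 0.0025,"z": -0.0015,"rx": 0,"ry": 0,"rz": 0,"hand": 0.01},{"x": 0.0002,"y": 0.0025,"z": -0.0015,"rx": 0,"ry": 0,"rz": 0,"hand": 0.01},{"x": 0.0002,"y": 0.0025,"z": -0.0015,"rx": 0,"ry": 0,"rz": 0,"hand": 0.01}])

```text
time: 5.7
tool_pos: [0.5431, -0.0967, 0.0284]
ee_rot: [-1.576, -0.003, -0.085]
wrist_force: [-0.8, -7.4, 4.1]
width: 0.01
```

>>> play_rows(steps=[{"x": 0.0002,"y": 0.0025,"z": -0.0015,"rx": 0,"ry": 0,"rz": 0,"hand": 0.01},{"x": 0.0002,"y": 0.0025,"z": -0.0015,"rx": 0,"ry": 0,"rz": 0,"hand": 0.01},{"x": 0.0002,"y": 0.0025,"z": -0.0015,"rx": 0,"ry": 0,"rz": 0,"hand": 0.01},{"x": 0.0002,"y": 0.0025,"z": -0.0015,"rx": 0,"ry": 0,"rz": 0,"hand": 0.01}])

```text
time: 6.2
tool_pos: [0.5437, -0.0859, 0.022]
ee_rot: [-1.575, -0.003, -0.084]
wrist_force: [-0.3, -5.8, 3.7]
width: 0.0096
```

Run:
```python
from h import *
for n in ("side","top"):
    s=save(n,f"pics/{n}3.png")
a=cv2.imread('pics/side3.png')[120:280,180:380]; b=cv2.imread('pics/top3.png')[120:280,180:380]
cv2.imwrite('pics/c4.png',cv2.resize(np.hstack([a,b]),None,fx=2,fy=2,interpolation=2))
```

```text
(no output)
```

View pics/c4.png

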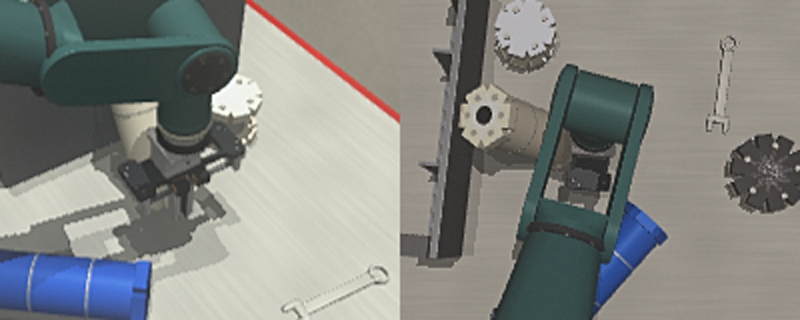

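>>> play_rows(steps=[{"x": 0.0002,"y": 0.0025,"z": -0.0012,"rx": 0,"ry": 0,"rz": 0,"hand": 0.01},{"x": 0.0002,"y": 0.0025,"z": -0.0012,"rx": 0,"ry": 0,"rz": 0,"hand": 0.01},{"x": 0.0002,"y": 0.0025,"z": -0.0012,"rx": 0,"ry": 0,"rz": 0,"hand": 0.01},{"x": 0.0002,"y": 0.0025,"z": -0.0012,"rx": 0,"ry": 0,"rz": 0,"hand": 0.01},{"x": 0.0002,"y": 0.002,"z": -0.001,"rx": 0,"ry": 0,"rz": 0,"hand": 0.01}])

```text
time: 6.92
tool_pos: [0.5437, -0.0715, 0.015]
ee_rot: [-1.571, 0.0, -0.084]
wrist_force: [-0.1, -2.9, 3.6]
width: 0.0099
```

>>> play_rows(steps=[{"x": 0,"y": -0.003,"z": 0,"rx": 0,"ry": 0,"rz": 0,"hand": 0.01},{"x": 0,"y": -0.003,"z": 0,"rx": 0,"ry": 0,"rz": 0,"hand": 0.01},{"x": 0,"y": -0.006,"z": 0.002,"rx": 0,"ry": 0,"rz": 0,"hand": 0.01},{"x": 0,"y": -0.015,"z": 0,"rx": 0,"ry": 0,"rz": 0,"hand": 0.01},{"x": 0,"y": -0.025,"z": 0.01,"rx": -0.1,"ry": 0,"rz": 0,"hand": 0.01}])

```text
time: 7.55
tool_pos: [0.543, -0.1261, 0.0265]
ee_rot: [-1.673, -0.007, -0.086]
wrist_force: [0.0, -0.0, -0.2]
width: 0.01
```

```bash
cat > fit.py <<'E'
from h import *
import sys
from scipy.optimize import least_squares
np.set_printoptions(precision=4,suppress=True)
c=np.array([.5393,.1204,0]); yaw=-.08363; fx=np.array([np.cos(yaw),np.sin(yaw),0]); fy=np.array([-np.sin(yaw),np.cos(yaw),0])
k=sys.argv[1]; o=robot.get_obs(); print(o["time"],o["tool_pos"],o["ee_rot"],o["wrist_force"])
ims=[]
for nm in("side","top"):
    s=save(nm,f"pics/{nm}{k}.png"); P=pts(s); C=s["color"].astype(int)
    d=(P-c)@fy; x=(P-c)@fx
    m=np.isfinite(P).all(-1)&(d<-.012)&(d>-.21)&(P[...,2]>.02)&(abs(x-.0217)<.06)&(C[...,0]>C[...,2]+8)&(C.min(-1)>60)
    b=cv2.imread(f'pics/{nm}{k}.png'); 
    ims.append(b[120:280,180:380])
    Q=P[m]
    if len(Q)<80: print(nm,"few",len(Q)); continue
    def res(p):
        q=np.stack([(Q-c)@fx-p[0],(Q-c)@fy-p[1],Q[:,2]-.12],1)
        a=np.array([p[2],np.sin(p[3]),np.cos(p[3])]); a/=np.linalg.norm(a)
        return np.linalg.norm(q-(q@a)[:,None]*a,axis=1)-.0415
    r=least_squares(res,[.022,-.09,0,.4],loss='soft_l1',f_scale=.002); p=r.x
    print(nm,len(Q),"axis at z=.12: x,y",p[:2],"tilt deg",np.degrees(p[3]),"side lean",p[2],"res",np.median(abs(r.fun)),"zmax",np.percentile(Q[:,2],99.5))
cv2.imwrite(f'pics/c{k}.png',cv2.resize(np.hstack(ims),None,fx=2,fy=2,interpolation=2))
E
python3 fit.py 5
```

```text
7.55 [ 0.543  -0.1261  0.0265] [-1.6726 -0.0068 -0.0858] [ 0.0488 -0.0127 -0.2048]
side 770 axis at z=.12: x,y [ 0.021  -0.0926] tilt deg 23.64897549708734 side lean 0.017522364999893344 res 0.001071195603152074 zmax 0.2628799294353817
top 1066 axis at z=.12: x,y [ 0.0207 -0.0972] tilt deg 24.286291167199895 side lean 0.0038580569950006165 res 0.0017684320554008856 zmax 0.2553160790523137
```

View pics/c5.png

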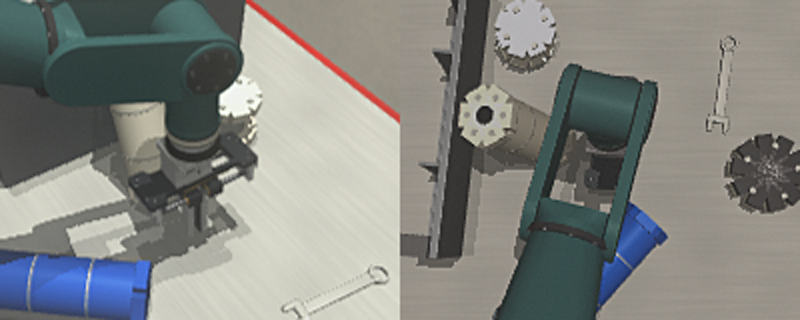

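>>> play_rows(steps=[{"x": 0,"y": 0,"z": 0.004,"rx": 0.134,"ry": -0.0095,"rz": 0,"hand": 0.01},{"x": 0,"y": 0,"z": 0.004,"rx": 0.134,"ry": -0.0095,"rz": 0,"hand": 0.01},{"x": 0,"y": 0,"z": 0,"rx": 0.134,"ry": -0.0095,"rz": 0,"hand": 0.01},{"x": 0,"y": 0,"z": 0,"rx": 0.134,"ry": -0.0095,"rz": 0,"hand": 0.01},{"x": 0,"y": 0.005,"z": -0.005,"rx": 0,"ry": 0,"rz": 0,"hand": 0.01},{"x": 0,"y": 0.005,"z": -0.005,"rx": 0,"ry": 0,"rz": 0,"hand": 0.01},{"x": 0,"y": 0,"z": 0,"rx": 0,"ry": 0,"rz": 0,"hand": 0.01}])

```text
time: 8.52
tool_pos: [0.5435, -0.112, 0.025]
ee_rot: [-1.133, -0.0, -0.084]
wrist_force: [1.1, -0.4, 0.4]
width: 0.0099
```

```bash
python3 fit.py 6
```

```text
8.525 [ 0.5435 -0.112   0.025 ] [-1.133  -0.0002 -0.0835] [ 1.0541 -0.4045  0.3942]
side 608 axis at z=.12: x,y [ 0.019 -0.094] tilt deg 23.443529352232076 side lean 0.011298233753850277 res 0.0018963951022044866 zmax 0.25557189959428656
top 1368 axis at z=.12: x,y [ 0.0207 -0.097 ] tilt deg 24.23495705242621 side lean 0.00017224036976816982 res 0.0012989255613958112 zmax 0.25522465035262437
```

View pics/c6.png

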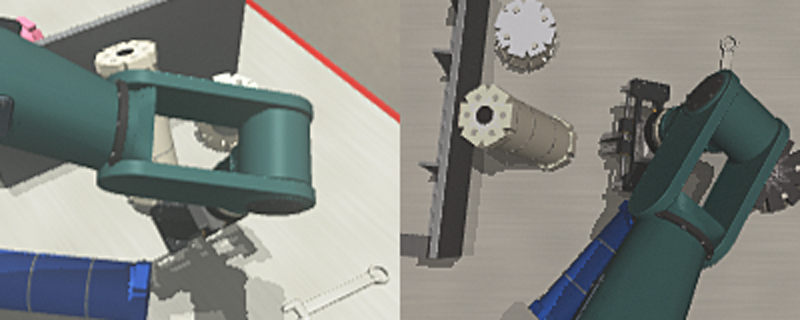

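>>> play_rows(steps=[{"x": 0.001,"y": 0.012,"z": 0,"rx": 0,"ry": 0,"rz": 0,"hand": 0.01},{"x": 0.001,"y": 0.012,"z": 0,"rx": 0,"ry": 0,"rz": 0,"hand": 0.01},{"x": 0,"y": 0.01,"z": 0,"rx": 0,"ry": 0,"rz": 0,"hand": 0.01},{"x": 0,"y": 0.004,"z": 0,"rx": 0,"ry": 0,"rz": 0,"hand": 0.01}])

```text
time: 9.12
tool_pos: [0.5457, -0.0747, 0.0252]
ee_rot: [-1.133, -0.001, -0.085]
wrist_force: [0.1, -0.2, -0.5]
width: 0.0104
```

>>> play_rows(steps=[{"x": 0.0002,"y": 0.003,"z": -0.002,"rx": 0,"ry": 0,"rz": 0,"hand": 0.01},{"x": 0.0002,"y": 0.003,"z": -0.002,"rx": 0,"ry": 0,"rz": 0,"hand": 0.01},{"x": 0.0002,"y": 0.002,"z": -0.001,"rx": 0,"ry": 0,"rz": 0,"hand": 0.01}])

```text
time: 9.5
tool_pos: [0.5463, -0.0678, 0.0199]
ee_rot: [-1.133, -0.0, -0.086]
wrist_force: [-0.3, 0.5, -1.1]
width: 0.0103
```

>>> play_rows(steps=[{"x": 0.0002,"y": 0.002,"z": -0.001,"rx": 0,"ry": 0,"rz": 0,"hand": 0.01},{"x": 0.0002,"y": 0.002,"z": -0.001,"rx": 0,"ry": 0,"rz": 0,"hand": 0.01},{"x": 0.0002,"y": 0.002,"z": -0.001,"rx": 0,"ry": 0,"rz": 0,"hand": 0.01}])

```text
time: 9.88
tool_pos: [0.5473, -0.0631, 0.0171]
ee_rot: [-1.136, -0.002, -0.086]
wrist_force: [-0.7, -5.5, -0.2]
width: 0.0101
```

>>> play_rows(steps=[{"x": 0.0002,"y": 0.0025,"z": -0.001,"rx": 0,"ry": 0,"rz": 0,"hand": 0.01},{"x": 0.0002,"y": 0.0025,"z": -0.001,"rx": 0,"ry": 0,"rz": 0,"hand": 0.01},{"x": 0.0002,"y": 0.0025,"z": -0.001,"rx": 0,"ry": 0,"rz": 0,"hand": 0.01},{"x": 0.0002,"y": 0.0025,"z": -0.001,"rx": 0,"ry": 0,"rz": 0,"hand": 0.01}])

```text
time: 10.38
tool_pos: [0.5474, -0.0517, 0.0125]
ee_rot: [-1.133, 0.0, -0.086]
wrist_force: [-0.2, -3.2, -3.1]
width: 0.0102
```

>>> play_rows(steps=[{"x": 0.0002,"y": 0.0025,"z": -0.001,"rx": 0,"ry": 0,"rz": 0,"hand": 0.01},{"x": 0.0002,"y": 0.0025,"z": -0.001,"rx": 0,"ry": 0,"rz": 0,"hand": 0.01},{"x": 0.0002,"y": 0.0025,"z": -0.0005,"rx": 0,"ry": 0,"rz": 0,"hand": 0.01}])

```text
time: 10.75
tool_pos: [0.548, -0.044, 0.0101]
ee_rot: [-1.133, 0.0, -0.086]
wrist_force: [-0.4, -3.2, -4.8]
width: 0.0099
```

```bash
python3 fit.py 7
```

```text
10.75 [ 0.548  -0.044   0.0101] [-1.1331  0.0003 -0.0858] [-0.3706 -3.1896 -4.807 ]
side 529 axis at z=.12: x,y [ 0.0201 -0.081 ] tilt deg 16.932631978114348 side lean -0.03430959368633288 res 0.0013917101325785775 zmax 0.25260953359948984
top 1191 axis at z=.12: x,y [ 0.0204 -0.0858] tilt deg 18.10783919993373 side lean 0.003159598424991165 res 0.00139109781368979 zmax 0.2560547272922388
```

View pics/c7.png

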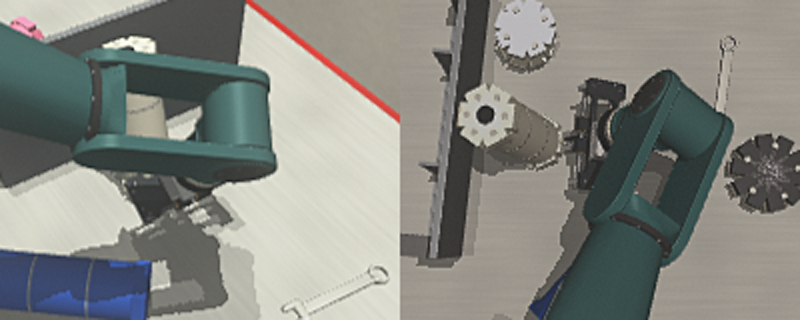

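>>> play_rows(steps=[{"x": 0.0002,"y": 0.002,"z": -0.0005,"rx": 0,"ry": 0,"rz": 0,"hand": 0.01},{"x": 0.0002,"y": 0.002,"z": 0,"rx": 0,"ry": 0,"rz": 0,"hand": 0.01}])

```text
time: 11.1
tool_pos: [0.5488, -0.0401, 0.0102]
ee_rot: [-1.133, -0.001, -0.086]
wrist_force: [-0.8, -3.3, -4.6]
width: 0.01
```

>>> play_rows(steps=[{"x": 0.0002,"y": 0.002,"z": 0,"rx": 0,"ry": 0,"rz": 0,"hand": 0.01},{"x": 0.0002,"y": 0.002,"z": 0,"rx": 0,"ry": 0,"rz": 0,"hand": 0.01}])

```text
time: 11.35
tool_pos: [0.5493, -0.0361, 0.0104]
ee_rot: [-1.133, -0.001, -0.086]
wrist_force: [0.0, -3.2, -4.3]
width: 0.0105
```

```bash
python3 fit.py 8
```

```text
11.35 [ 0.5493 -0.0361  0.0104] [-1.133  -0.001  -0.0858] [ 0.0174 -3.2436 -4.3331]
side 496 axis at z=.12: x,y [ 0.0208 -0.0754] tilt deg 14.132881684027307 side lean -0.029086496841420777 res 0.0013054386646149246 zmax 0.2496477200228609
top 1134 axis at z=.12: x,y [ 0.0207 -0.0805] tilt deg 15.317444147444812 side lean -0.0014155833315033538 res 0.0017066585606549493 zmax 0.2560908374846342
```

>>> play_rows(steps=[{"x": 0.0002,"y": 0.002,"z": -0.001,"rx": 0,"ry": 0,"rz": 0,"hand": 0.01},{"x": 0.0002,"y": 0.002,"z": -0.001,"rx": 0,"ry": 0,"rz": 0,"hand": 0.01},{"x": 0.0002,"y": 0.002,"z": -0.001,"rx": 0,"ry": 0,"rz": 0,"hand": 0.01}])

```text
time: 11.82
tool_pos: [0.5503, -0.03, 0.0078]
ee_rot: [-1.133, -0.002, -0.086]
wrist_force: [-0.5, -3.2, 0.8]
width: 0.0098
```

>>> play_rows(steps=[{"x": 0.0002,"y": 0.002,"z": 0,"rx": 0,"ry": 0,"rz": 0,"hand": 0.01},{"x": 0.0002,"y": 0.002,"z": 0,"rx": 0,"ry": 0,"rz": 0,"hand": 0.01},{"x": 0.0002,"y": 0.002,"z": 0,"rx": 0,"ry": 0,"rz": 0,"hand": 0.01}])

```text
time: 12.2
tool_pos: [0.5501, -0.0241, 0.0067]
ee_rot: [-1.133, 0.0, -0.086]
wrist_force: [-0.1, -2.1, -3.5]
width: 0.01
```

```bash
python3 fit.py 9
```

```text
12.2 [ 0.5501 -0.0241  0.0067] [-1.1332  0.0001 -0.0859] [-0.0828 -2.0629 -3.4773]
side 492 axis at z=.12: x,y [ 0.0208 -0.0682] tilt deg 10.772316171283187 side lean -0.020786348077017798 res 0.001302775877937725 zmax 0.24670589460520087
top 953 axis at z=.12: x,y [ 0.0208 -0.0736] tilt deg 11.306815054560683 side lean -0.001446764703850551 res 0.0017844455099910866 zmax 0.2550480614083214
```

>>> play_rows(steps=[{"x": 0.0002,"y": 0.002,"z": 0,"rx": 0,"ry": 0,"rz": 0,"hand": 0.01},{"x": 0.0002,"y": 0.002,"z": 0,"rx": 0,"ry": 0,"rz": 0,"hand": 0.01},{"x": 0.0002,"y": 0.002,"z": 0,"rx": 0,"ry": 0,"rz": 0,"hand": 0.01}])

```text
time: 12.68
tool_pos: [0.5511, -0.0181, 0.0073]
ee_rot: [-1.133, -0.001, -0.086]
wrist_force: [1.0, -2.3, -2.1]
width: 0.0099
```

>>> play_rows(steps=[{"x": 0.0002,"y": 0.002,"z": 0,"rx": 0,"ry": 0,"rz": 0,"hand": 0.01},{"x": 0.0002,"y": 0.002,"z": 0,"rx": 0,"ry": 0,"rz": 0,"hand": 0.01}])

```text
time: 12.92
tool_pos: [0.5515, -0.0141, 0.0073]
ee_rot: [-1.133, -0.001, -0.086]
wrist_force: [-0.4, -2.1, -3.1]
width: 0.0098
```

```bash
python3 fit.py 10
```

```text
12.925 [ 0.5515 -0.0141  0.0073] [-1.133  -0.0009 -0.0859] [-0.3917 -2.1395 -3.0639]
side 462 axis at z=.12: x,y [ 0.0208 -0.062 ] tilt deg 8.357408147189558 side lean -0.004531991143067704 res 0.0010208765127429492 zmax 0.2457510206352153
top 504 axis at z=.12: x,y [ 0.0214 -0.0673] tilt deg 7.243308225252812 side lean 0.006225656221707138 res 0.0014956284848355247 zmax 0.25034790563440756
```

View pics/c10.png

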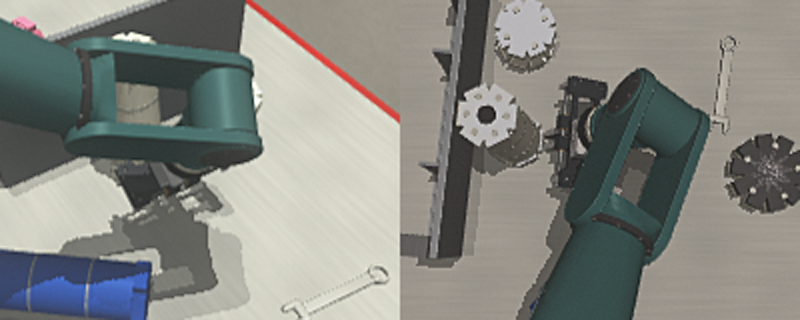

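>>> play_rows(steps=[{"x": 0,"y": -0.0015,"z": 0,"rx": 0,"ry": 0,"rz": 0,"hand": 0.01},{"x": 0,"y": -0.0015,"z": 0,"rx": 0,"ry": 0,"rz": 0,"hand": 0.01},{"x": 0,"y": -0.0015,"z": 0,"rx": 0,"ry": 0,"rz": 0,"hand": 0.01},{"x": 0,"y": -0.0015,"z": 0,"rx": 0,"ry": 0,"rz": 0,"hand": 0.01},{"x": 0,"y": -0.002,"z": 0,"rx": 0,"ry": 0,"rz": 0,"hand": 0.01},{"x": 0,"y": -0.002,"z": 0,"rx": 0,"ry": 0,"rz": 0,"hand": 0.01},{"x": 0,"y": 0,"z": 0,"rx": 0,"ry": 0,"rz": 0,"hand": 0.01}])

```text
time: 13.9
tool_pos: [0.5515, -0.0245, 0.0072]
ee_rot: [-1.133, -0.001, -0.086]
wrist_force: [0.3, 0.4, 0.3]
width: 0.01
```

```bash
python3 fit.py 11
```

```text
13.9 [ 0.5515 -0.0245  0.0072] [-1.1331 -0.0008 -0.0863] [0.2779 0.3763 0.2696]
side 439 axis at z=.12: x,y [ 0.0211 -0.0783] tilt deg -1.1669870854849504 side lean -0.0065820596897254655 res 0.000855484618148987 zmax 0.2387949315442263
top 243 axis at z=.12: x,y [ 0.0182 -0.1121] tilt deg -20.574036875060077 side lean -0.029656788517825192 res 0.01127101915574008 zmax 0.2470400441646302
```

>>> play_rows(steps=[{"x": 0.0002,"y": 0.003,"z": 0,"rx": 0,"ry": 0,"rz": 0,"hand": 0.01},{"x": 0.0002,"y": 0.003,"z": 0,"rx": 0,"ry": 0,"rz": 0,"hand": 0.01},{"x": 0.0002,"y": 0.003,"z": 0,"rx": 0,"ry": 0,"rz": 0,"hand": 0.01},{"x": 0.0002,"y": 0.003,"z": 0,"rx": 0,"ry": 0,"rz": 0,"hand": 0.01},{"x": 0.0002,"y": 0.002,"z": 0,"rx": 0,"ry": 0,"rz": 0,"hand": 0.01},{"x": 0.0002,"y": 0.002,"z": 0,"rx": 0,"ry": 0,"rz": 0,"hand": 0.01}])

```text
time: 14.75
tool_pos: [0.5527, -0.0085, 0.0073]
ee_rot: [-1.134, -0.001, -0.086]
wrist_force: [-1.7, -3.9, 2.2]
width: 0.0101
```

>>> play_rows(steps=[{"x": 0.0002,"y": 0.002,"z": 0,"rx": 0,"ry": 0,"rz": 0,"hand": 0.01},{"x": 0.0002,"y": 0.002,"z": 0,"rx": 0,"ry": 0,"rz": 0,"hand": 0.01},{"x": 0.0002,"y": 0.002,"z": 0,"rx": 0,"ry": 0,"rz": 0,"hand": 0.01},{"x": 0.0002,"y": 0.002,"z": 0,"rx": 0,"ry": 0,"rz": 0,"hand": 0.01}])

```text
time: 15.25
tool_pos: [0.5534, -0.0002, 0.0071]
ee_rot: [-1.133, -0.001, -0.086]
wrist_force: [-0.4, -2.4, -0.2]
width: 0.01
```

```bash
python3 fit.py 12
```

```text
15.25 [ 0.5534 -0.0002  0.0071] [-1.1332 -0.0007 -0.0859] [-0.4003 -2.4452 -0.185 ]
side 446 axis at z=.12: x,y [ 0.0205 -0.0625] tilt deg -1.5381877242637292 side lean -0.004901549038768921 res 0.0010032832522153222 zmax 0.2417271423772927
top 261 axis at z=.12: x,y [-0.0229 -0.1151] tilt deg -9.9598759572433 side lean 0.3720072903166265 res 0.011765242410015656 zmax 0.2452198029736716
```

View pics/c12.png

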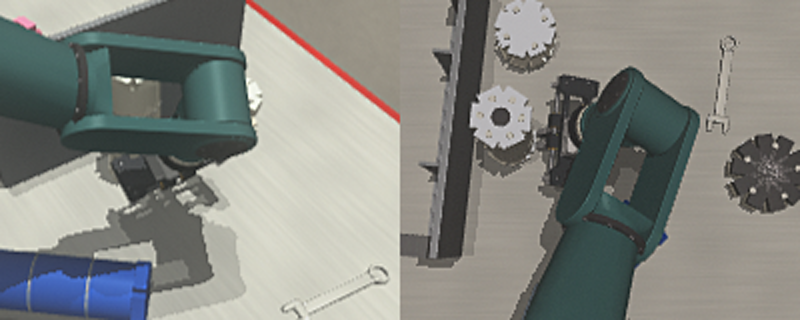

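>>> play_rows(steps=[{"x": 0.0002,"y": 0.0025,"z": 0,"rx": 0,"ry": 0,"rz": 0,"hand": 0.01},{"x": 0.0002,"y": 0.0025,"z": 0,"rx": 0,"ry": 0,"rz": 0,"hand": 0.01},{"x": 0.0002,"y": 0.0025,"z": 0,"rx": 0,"ry": 0,"rz": 0,"hand": 0.01},{"x": 0.0002,"y": 0.0025,"z": 0,"rx": 0,"ry": 0,"rz": 0,"hand": 0.01},{"x": 0.0002,"y": 0.0025,"z": 0,"rx": 0,"ry": 0,"rz": 0,"hand": 0.01},{"x": 0.0002,"y": 0.002,"z": 0,"rx": 0,"ry": 0,"rz": 0,"hand": 0.01},{"x": 0.0002,"y": 0.002,"z": 0,"rx": 0,"ry": 0,"rz": 0,"hand": 0.01}])

```text
time: 16.23
tool_pos: [0.5548, 0.0163, 0.0072]
ee_rot: [-1.133, -0.001, -0.086]
wrist_force: [0.3, -2.9, -1.0]
width: 0.01
```

>>> play_rows(steps=[{"x": 0.0001,"y": 0.0015,"z": 0,"rx": 0,"ry": 0,"rz": 0,"hand": 0.01},{"x": 0.0001,"y": 0.001,"z": 0,"rx": 0,"ry": 0,"rz": 0,"hand": 0.01}])

```text
time: 16.48
tool_pos: [0.555, 0.0188, 0.0072]
ee_rot: [-1.133, -0.001, -0.086]
wrist_force: [0.4, -2.3, -0.8]
width: 0.0099
```

>>> play_rows(steps=[{"x": 0.0001,"y": 0.001,"z": 0,"rx": 0,"ry": 0,"rz": 0,"hand": 0.01},{"x": 0.0001,"y": 0.001,"z": 0,"rx": 0,"ry": 0,"rz": 0,"hand": 0.01}])

```text
time: 16.73
tool_pos: [0.5552, 0.0199, 0.0071]
ee_rot: [-1.135, -0.001, -0.086]
wrist_force: [-0.7, -6.5, 0.9]
width: 0.01
```

>>> play_rows(steps=[{"x": 0.0001,"y": 0.001,"z": 0,"rx": 0,"ry": 0,"rz": 0,"hand": 0.01},{"x": 0,"y": 0,"z": 0,"rx": 0,"ry": 0,"rz": 0,"hand": 0.01}])

```text
time: 16.98
tool_pos: [0.5552, 0.02, 0.0071]
ee_rot: [-1.137, -0.001, -0.086]
wrist_force: [-1.7, -6.3, 1.0]
width: 0.0103
```

>>> play_rows(steps=[{"x": 0.0001,"y": 0.001,"z": 0,"rx": 0,"ry": 0,"rz": 0,"hand": 0.01},{"x": 0,"y": 0.0005,"z": 0,"rx": 0,"ry": 0,"rz": 0,"hand": 0.01},{"x": 0,"y": 0,"z": 0,"rx": 0,"ry": 0,"rz": 0,"hand": 0.01}])

```text
time: 17.35
tool_pos: [0.5553, 0.0202, 0.0071]
ee_rot: [-1.139, -0.001, -0.086]
wrist_force: [-4.5, -10.1, 1.7]
width: 0.0098
```

```bash
python3 fit.py 13
```

```text
17.35 [0.5553 0.0202 0.0071] [-1.1389 -0.0012 -0.0862] [ -4.5482 -10.0977   1.7118]
side 440 axis at z=.12: x,y [ 0.0208 -0.0424] tilt deg -2.018389130579838 side lean -0.006873657677478493 res 0.0012030961962036513 zmax 0.24173299846281068
top 242 axis at z=.12: x,y [ 0.0206 -0.062 ] tilt deg -21.785901548662533 side lean 0.007850648444503172 res 0.011487355463570086 zmax 0.244882309239439
```

View pics/c13.png

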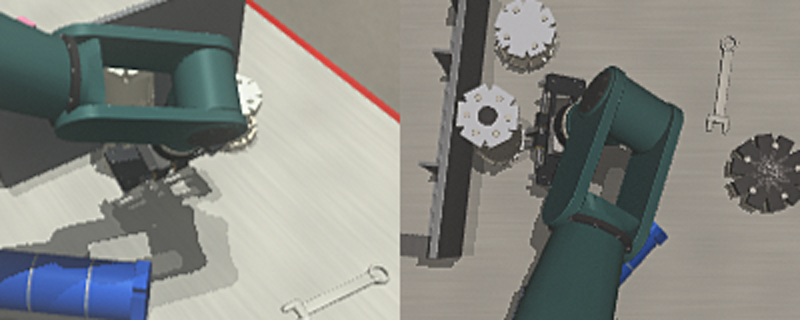

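>>> play_rows(steps=[{"x": -0.0007,"y": 0.0004,"z": 0,"rx": 0,"ry": 0,"rz": 0,"hand": 0.01},{"x": -0.0007,"y": 0.0004,"z": 0,"rx": 0,"ry": 0,"rz": 0,"hand": 0.01},{"x": 0,"y": 0,"z": 0,"rx": 0,"ry": 0,"rz": 0,"hand": 0.01},{"x": 0,"y": 0,"z": 0,"rx": 0,"ry": 0,"rz": 0,"hand": 0.01}])

```text
time: 17.95
tool_pos: [0.5551, 0.0202, 0.0072]
ee_rot: [-1.14, -0.004, -0.087]
wrist_force: [0.1, -10.9, -0.3]
width: 0.0099
```

>>> play_rows(steps=[{"x": 0,"y": 0.0004,"z": 0,"rx": 0,"ry": 0,"rz": 0,"hand": 0.01},{"x": 0,"y": 0,"z": 0,"rx": 0,"ry": 0,"rz": 0,"hand": 0.01},{"x": 0,"y": 0,"z": 0,"rx": 0,"ry": 0,"rz": 0,"hand": 0.01},{"x": 0,"y": 0,"z": 0,"rx": 0,"ry": 0,"rz": 0,"hand": 0.01}])

```text
time: 18.45
tool_pos: [0.5551, 0.0203, 0.0072]
ee_rot: [-1.141, -0.004, -0.087]
wrist_force: [-0.7, -11.7, 1.8]
width: 0.0102
```

```bash
python3 fit.py 14
python3 - <<'E'
import cv2
b=cv2.imread('pics/top14.png')[140:220,190:290]; cv2.imwrite('pics/d14.png',cv2.resize(b,None,fx=7,fy=7,interpolation=2))
E
```

```text
18.45 [0.5551 0.0203 0.0072] [-1.1408 -0.004  -0.0875] [ -0.6741 -11.6926   1.8394]
side 441 axis at z=.12: x,y [ 0.0212 -0.0416] tilt deg -2.413058986987878 side lean -0.014905774788381823 res 0.0011201939295166843 zmax 0.24226995464838558
top 247 axis at z=.12: x,y [ 0.0204 -0.0616] tilt deg -19.03326712119148 side lean -0.0031496062959599272 res 0.012393347498956243 zmax 0.24542054158377138
```

View pics/d14.png

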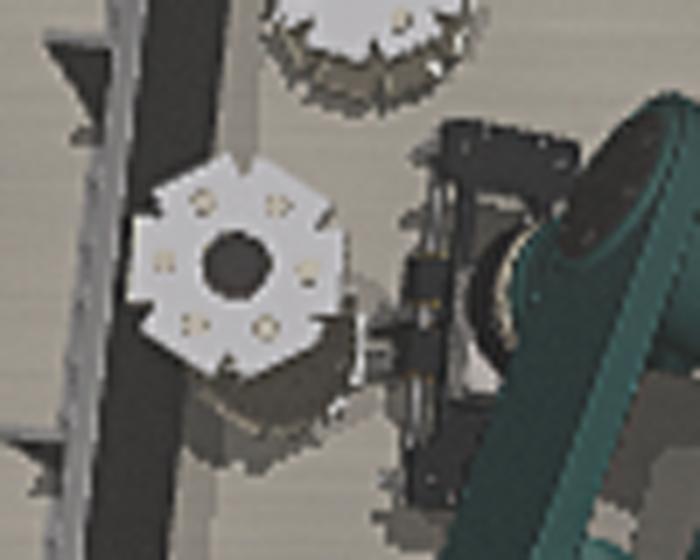

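```bash
cat > top.py <<'E'
from h import *
import sys
np.set_printoptions(precision=4,suppress=True)
c=np.array([.5393,.1204,0]); yaw=-.08363; fx=np.array([np.cos(yaw),np.sin(yaw),0]); fy=np.array([-np.sin(yaw),np.cos(yaw),0])
for k in sys.argv[1:]:
    s=np.load(f"pics/top{k}.npz"); P=pts(s); C=s["color"].astype(int)
    d=(P-c)@fy; x=(P-c)@fx
    m=(P[...,2]>.228)&(P[...,2]<.252)&(C.min(-1)>100)&(d<.02)&(d>-.2)&(abs(x-.02)<.07)
    Q=P[m]; A=np.c_[Q@fx-c@fx,(Q-c)@fy,np.ones(len(Q))]
    z=Q[:,2]; w=np.linalg.lstsq(A,z,rcond=None)[0]; 
    print(k,len(Q),"slopes deg fx,fy",np.degrees(w[:2]),"z",z.mean(),"centre",(A[:,0].max()+A[:,0].min())/2,"y range",A[:,1].min(),A[:,1].max(),"std",(z-A@w).std())
    R=cv2.minAreaRect
    # hexagon orientation: angle fit via 6-fold moment of outline
    cnt=max(cv2.findContours(m.astype(np.uint8),cv2.RETR_EXTERNAL,cv2.CHAIN_APPROX_NONE)[0],key=len)[:,0]
    H=np.array([P[v,u] for u,v in cnt]); a=(H-c)@fx; b=(H-c)@fy; a=a-(a.max()+a.min())/2; b=b-(b.max()+b.min())/2
    rr=np.hypot(a,b); th=np.arctan2(b,a); print(" 6-fold phase deg (flat at fy ->",np.degrees(np.angle(np.sum((rr-rr.mean())*np.exp(6j*th))))/6)
E
python3 top.py 11 12 13 14
```

```text
11 663 slopes deg fx,fy [-0.1425  2.6856] z 0.24240799759407963 centre 0.021050020145399084 y range -0.14000553678278638 -0.05227729560170818 std 0.0021796457598194114
 6-fold phase deg (flat at fy -> 26.310384068608958
12 657 slopes deg fx,fy [0.0829 0.415 ] z 0.24071764243185423 centre 0.020109490764357307 y range -0.1825302815745329 -0.02399577219097087 std 0.002107543140717676
 6-fold phase deg (flat at fy -> -29.489398916712044
13 655 slopes deg fx,fy [-0.1861  0.0274] z 0.24056777485387731 centre 0.020065317353634926 y range -0.17587392908893115 -0.0035146593550684875 std 0.0022028557371483464
 6-fold phase deg (flat at fy -> -29.634489323370627
14 657 slopes deg fx,fy [-0.0912  0.2519] z 0.24066285441363455 centre 0.020766405003650956 y range -0.0928658261704637 -0.00439198314953432 std 0.001983601926727012
 6-fold phase deg (flat at fy -> -29.817629590646252
```

>>> play_rows(steps=[{"x": 0,"y": -0.002,"z": 0,"rx": 0,"ry": 0,"rz": 0,"hand": 0.01},{"x": 0,"y": -0.002,"z": 0,"rx": 0,"ry": 0,"rz": 0,"hand": 0.01},{"x": 0,"y": -0.003,"z": 0,"rx": 0,"ry": 0,"rz": 0,"hand": 0.01},{"x": 0,"y": -0.006,"z": 0,"rx": 0,"ry": 0,"rz": 0,"hand": 0.01},{"x": 0,"y": -0.015,"z": 0,"rx": 0,"ry": 0,"rz": 0,"hand": 0.01},{"x": 0,"y": -0.03,"z": 0.01,"rx": 0,"ry": 0,"rz": 0,"hand": 0.01},{"x": 0,"y": -0.03,"z": 0.03,"rx": 0,"ry": 0,"rz": 0,"hand": 0.01},{"x": 0,"y": 0,"z": 0,"rx": 0,"ry": 0,"rz": 0,"hand": 0.01}])

```text
time: 19.55
tool_pos: [0.5561, -0.0667, 0.0497]
ee_rot: [-1.135, -0.006, -0.089]
wrist_force: [1.1, -0.1, 0.4]
width: 0.0102
```

```bash
python3 fit.py 15; python3 top.py 15;python3 - <<'E'
import cv2
b=cv2.imread('pics/top15.png')[120:220,190:390]; cv2.imwrite('pics/d15.png',cv2.resize(b,None,fx=4,fy=4,interpolation=2))
E
```

```text
19.55 [ 0.5561 -0.0667  0.0497] [-1.135  -0.0063 -0.0891] [ 1.1373 -0.0611  0.4341]
side 227 axis at z=.12: x,y [ 0.0201 -0.044 ] tilt deg -0.0501890786300323 side lean 0.003645349373386384 res 0.000597996488134786 zmax 0.21291303458505995
top 222 axis at z=.12: x,y [ 0.0207 -0.0491] tilt deg -0.3132372246155266 side lean 0.008153715833484385 res 0.0007606952189737233 zmax 0.24540567256718934
15 658 slopes deg fx,fy [0.0633 0.2871] z 0.24064106221567969 centre 0.02072336154417115 y range -0.09283733978623905 -0.003955644852552624 std 0.0018676281167925215
 6-fold phase deg (flat at fy -> -29.61588245536288
```

View pics/d15.png

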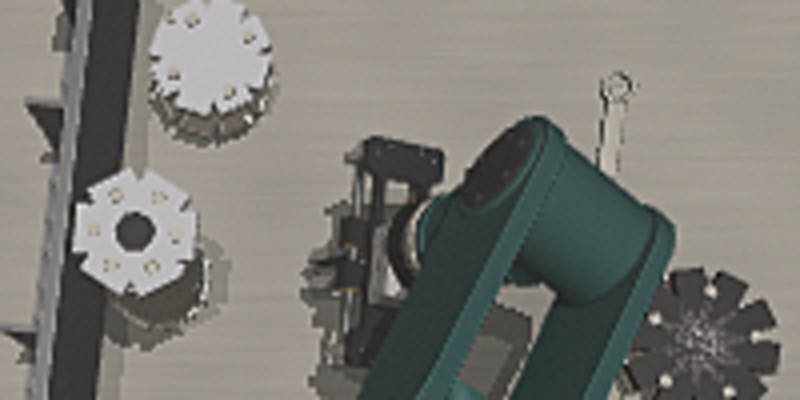

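```bash
python3 -c "
from bench import workorder
print(workorder.close_job())"
```

```text
the job is handed in; nothing more can be done
None
```

The drum now stands upright and flush against the fence, and I handed the job in at about 19.6 s. No verdict was reported.

- **Raising it:** I pushed the foot in with nearly closed fingers, taking the drum from 40° to 24° with its top on the fence. Then I re-approached with the tool tilted 25° and took it past balance to about 8°. From there it came down on its foot as I eased the fingers back. It still leaned about 2.7° in the first picture after that, and was within 0.5° once I began sliding it.
- **Pressing home:** I slid it back standing and held it on the fence for about 1 s, with the wrist reading 10–12 N. Allowing for up to 2.4 N of bench friction, I estimate 8–12 N on the fence. That force is not measured directly. The highest push I read at any time was about 12 N.
- **Final check:**
  - The tilt was under 0.4° and the drum was square to the fence within about 0.4°.
  - Its centre was 44 mm from the fence face by the side camera, which means flush.
  - It stood about 20 mm from the panel's middle.
  - The arm was clear of everything.
- **Disagreements:** The top camera put the centre at about 49 mm, but it also read the fence face about 4 mm off, so I trusted the side camera. While the arm hid part of the drum, the cylinder fits gave unreliable tilts (up to 2.4° from the side and about 20° from the top). I relied on the top-face plane instead, and the two final fits agreed with it.
- **Other parts:** The short spool, flat pair and spanner look unmoved in the pictures. I did not measure them again.

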